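Press the cover onto a boiler control housing with a one-hand ratchet clamp

TASK

Stand the cover with the lift tab in the clamp bay, in the gap between the black housing and the jaw's sprung foot, and let go of it. Then pump the clamp's ratchet trigger, without pushing the jaw by hand, until the foot presses the cover flush against the housing and the foot's spring is about half compressed, never bottomed out, which would crack the cover. Finish holding the trigger there, still pulled, so that the pressure stays on, and leave the other things on the worktop alone.

Things in the scene. Friction and masses are not known exactly. Their poses are not given: they have to be found in the camera images.
- clamp: One-hand bar clamp on a plywood board 370 x 140 x 20 mm, fixed. Origin: board's underside, on the centre line; +x: the way the jaw advances, to the housing; z up. At x -100 to -40 mm a grey casing, 44 mm wide, top z 86; behind it a pistol grip (x to -161, z to 161 mm); black housing at x 95 to 150, 90 mm wide, top z 80; steel fixed jaw behind it, top z 95.
- seat (a point): On the board's top (20 mm above the worktop), centre line, at the foot of the housing's front face, which looks to -x and is 60 mm high; axes as the clamp's. The bay is the 65 mm of board before it, between two guides 106 mm apart and 10 mm high. The cover is home when its face touches the housing (its origin 11 mm before this point in x).
- cover: The cover to fit: black plastic plate standing upright, loose, 22 mm thick (its x), 90 mm wide (its y), 60 mm high, about 0.14 kg; on its top a lift tab 12 mm thick (x), 40 mm wide (y), z 60 to 91 mm. Origin: centre of its underside, z up. Both faces are alike and either may go against the housing.
- jaw: Dark steel jaw head 25 x 34 x 50 mm on a bar with a ladder of pins 10 mm apart, sliding along clamp x. Origin: middle of the head's front face, 50 mm above the worktop. A full trigger stroke advances it 20 mm (the first 10 to 22); short strokes may not catch the next pin. It stays where left (5 N of drag) but has no catch: beyond 5 N the foot's spring pushes it back when the trigger is let go.
- foot_face (a point): Centre of the pressing face of the foot: a black rubber pad 48 x 48 x 8 mm on a steel stem before the jaw head, 50 mm above the worktop; axes as the clamp's. At the start 43 to 65 mm from the housing. With its spring relaxed it lies 26 mm before the jaw's origin.
- foot (a joint): How far the foot's spring is compressed, m: 0 relaxed, 0.016 bottomed out, 0.008 half. Spring 1800 N/m (half is about 14 N). A black ring on the stem reaches the jaw head at half compression.
- trigger: Steel paddle rising from the casing, 24 mm wide (clamp's y), 11 thick, 105 long from its pivot. Origin: the pivot, 70 mm above the worktop, clamp x -70. At rest it leans 0.25 rad to the clamp's +x; pulled towards the pistol grip (-x) it turns 0.5 rad to its stop and drives the jaw 44 mm per rad; a spring returns it. Pinch its sides from above, or push its front face.
- trigger_grip (a point): Grip point on the trigger, in the middle of the paddle, 84 mm from the pivot, 21 mm below its top end; it travels 42 mm over the full stroke. Resistance here: 5 to 10 N free, about 15 N at half compression of the foot's spring.
- blank: Bystander: smaller black cover without a tab, 22 x 60 x 45 mm, standing upright; origin: centre of its underside. Leave it.
- mug: Bystander: white mug, 80 mm across, 90 mm high; origin: centre of its underside. Leave it.
- driver_tool: Bystander: screwdriver lying on the worktop. Leave it.
- spray: Bystander: aluminium can with white cap, 56 mm across, 150 mm high; origin: centre of its underside. Leave it.

How it is judged:
By the outcome, as a careful person would: the job done as asked, in the order asked, and still so for the second after the job is handed in, while the arm keeps its last pose, push and grip.
It also fails if it takes over 72 s, if anything falls off the work surface, if the arm or the gripper's body presses on something with over 40 N, if the wrist force passes 120 N, or if a joint passes its speed limit or range.

ROBOT

A 6-joint arm with a two-finger parallel gripper is mounted at the origin on the work surface. World frame = base frame: x ahead of the robot, y to its left, z up, the work surface at z = 0. Lengths are in mm, angles in rad, forces in N, time in s.
With the tool pointing down it reaches from about 350 to 925 mm from the base axis. Payload 6.4 kg.
Tool frame: the origin (TCP) lies midway between the tips of the shut fingers; the grasp point (between the pads) lies 19 mm behind it; z points along the fingers, y is the line along which they close (so a half turn about z gives the same grasp; the last joint's range is limited). The gripper opens to 85 mm and grips with 20 to 120 N. Pads are 22 mm wide; open, the fingers measure 114 mm over their backs; the gripper's body (76 mm by 85 mm) begins 54 mm behind the grasp point. The pads swing forward as they close: fully open they stand 13 mm farther back than shut.
Start: joints at [-1.342, 0.245, 1.558, -0, 1.339, -0.174], TCP at [254.803, -597.988, 231.29] pointing down, gripper open.
Joint ranges: [-3.13, 3.13], [-1.02, 2.26], [0.13, 2.54], [-0.95, 4.09], [0.21, 2.88], [-2.74, 2.74]. Speed limits (rad/s): [2.57, 2.57, 3.14, 3.14, 3.14, 3.14].

INTERFACE

Orientations are given as [roll, pitch, yaw] about the fixed x, y, z axes, in that order (R = Rz(yaw) Ry(pitch) Rx(roll)).
In Python, from rig import * gives the robot as it stands. The module is installed in compiled form; this text tells all that it offers.
- The arm moves only by the tool play_rows, never from a script. Its argument "increments" is a list of rows, each a list of 7 numbers: the shift along the tool's x, y, z in units of 40 mm (1.0 is 40 mm), then the turn, a rotation vector about the tool's x, y, z in units of 5 degrees (1.0 is 5 degrees), then the opening, from 0 (shut) to 1 (fully open). In form: [[tx, ty, tz, ax, ay, az, grip], ...]. A call has 1 to 8 rows; each row is the pose to reach, as a shift and turn from the pose commanded when the call began, along the tool's axes at that moment; what a row does not reach only later rows make up. A row lasts 1/10 s, in which the tool goes at most 50 mm and 8.59 degrees, less where a joint would pass 70% of its speed; a pose out of reach is approached as far as the arm can. A call with a gripper value outside its range is refused whole. The fingers move at their own pace and stop on an object; the grip force is fixed at half the most. Time passes only in rows, so rows that repeat a pose let the fingers close. It gives the time, the measured TCP pose, the force, the opening and the grip force at its end, in the units of the state.
- get_obs(): the state, without advancing time (a new reading comes with each control period).
- grab_frame(name): name is "scene" or "side" or "wrist"; returns the picture (400x640x3 uint8, red, green, blue); there is no depth.
- calibration(name): a dict with "vfov" (degrees; the focal length in pixels is half the picture's height over the tangent of half this angle, whatever the lens; pixels are square), "cx", "cy" (the principal point, pixels), "R" (3x3) and "t" (3): a world point X has camera coordinates R X + t; the wrist camera has in their place "tool_from_camera" (4x4, takes a point from camera to tool coordinates, whose origin is the TCP and whose axes are the flange's). Camera axes: x right, y down, z forward; pixel columns grow to the right and rows downward; lengths in mm; the calibration is good to about 2 mm. A picture is of the moment at which its call begins: read the wrist's pose just before it. calibration takes no time and is no camera call.
- hand_in(): hands the job in; it is judged then, once.
The state is a dict: "clock": time; "qpos": joint angles; "dq": joint speeds; "effort": joint torques, N m; "tool_pos": TCP position; "orientation": TCP orientation; "contact_force": force on the tool from outside, world axes, zero at the start; "ft_torque": the same for the moment, N m; "grip_width": finger opening in mm; "grasp_force": force on a finger pad.
Only numpy, scipy, OpenCV 4.12 (cv2) and the standard library are available. Lean on these libraries where they do the work, as an engineer would, in place of code of your own. Each camera call takes 0.05 s, during which the arm holds its last target. There are 200 camera calls.

## Working session

There is one attempt and no reset: what is moved stays moved. The work goes in short steps, Python scripts to look and compute and a tool call to move; the robot and the scene stay as the last step left them, time stands still between calls to the robot, and variables do not carry over. Pictures are saved under pics/ and viewed, at most 10 in all, crops included, and the job is handed in when it is done.

Besides the shell and the picture viewer there is one more tool, called after ">>>" by a JSON object that holds its "op" and its "data", one argument or row to a line. play_rows: Moves the arm, as the interface text tells. Its arguments: {"type":"object","properties":{"increments":{"type":"array","items":{"type":"array","items":{"type":"number"}}}},"required":["increments"]}

```bash
mkdir -p pics; python3 - <<'E'
from rig import *
import cv2,numpy as np
a=grab_frame("scene");b=grab_frame("side")
cv2.imwrite("pics/scene0.png",a[:,:,::-1]);cv2.imwrite("pics/side0.png",b[:,:,::-1])
for n in("scene","side","wrist"):print(n,calibration(n))
print(get_obs())
E
```

```text
scene {'vfov': 55.81924525826216, 'cx': 315.2324201223601, 'cy': 199.5249967737767, 'R': array([[-0.84069986,  0.54140885, -0.01001011],
       [ 0.43842852,  0.66970982, -0.59939068],
       [-0.31781155, -0.50829638, -0.80039403]]), 't': array([ 498.54957426, -150.64754262, 1148.74098986])}
side {'vfov': 57.55863036893944, 'cx': 318.20308383326767, 'cy': 193.71461334301546, 'R': array([[-0.70096557, -0.71317472,  0.00539314],
       [-0.34946822,  0.33687398, -0.87429279],
       [ 0.62170671, -0.61473388, -0.48536896]]), 't': array([371.91428079, 307.24930996, 732.88067083])}
wrist {'vfov': 65.1627515831077, 'cx': 317.10416371770316, 'cy': 199.77564549852642, 'tool_from_camera': array([[ 5.13592551e-04, -9.56245379e-01, -2.92565395e-01,
         7.46409208e+01],
       [ 9.99999815e-01,  5.86572116e-04, -1.61722540e-04,
         1.13301173e+00],
       [ 3.26257134e-04, -2.92565258e-01,  9.56245504e-01,
        -1.42716228e+02],
       [ 0.00000000e+00,  0.00000000e+00,  0.00000000e+00,
         1.00000000e+00]])}
{'clock': 0.1, 'qpos': array([-1.34207345e+00,  2.45764341e-01,  1.55891794e+00,  1.54894136e-05,
        1.33868961e+00, -1.74082958e-01]), 'dq': array([ 0.00158084, -0.00042811, -0.00250957,  0.00030968,  0.0006743 ,
       -0.00039101]), 'effort': array([-7.49188093e-04, -4.30669355e+01, -3.27130079e+01, -2.59216522e-04,
        2.79971588e-03, -1.29047945e-05]), 'tool_pos': array([ 254.7027036 , -597.46521667,  230.26376735]), 'orientation': array([-3.13984292e+00, -3.23012952e-04,  4.02801977e-01]), 'contact_force': array([ 0.70984054,  0.47085406, -0.16917117]), 'ft_torque': array([ 0.00892727, -0.01407083, -0.02715815]), 'grasp_force': 0.0, 'grip_width': 85.14017985750506}
```

View pics/scene0.png

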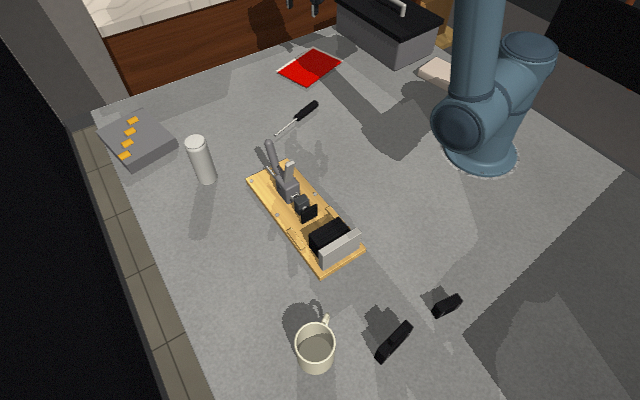

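View pics/side0.png

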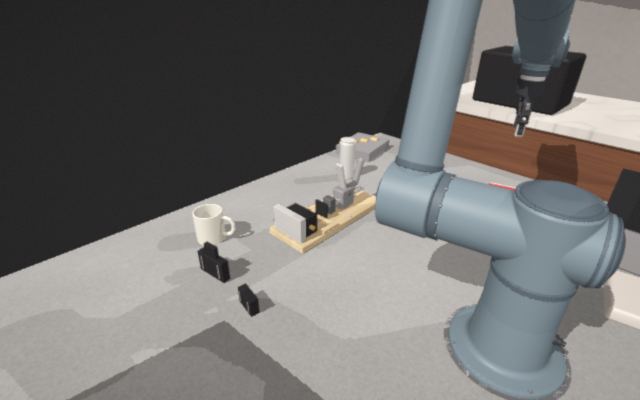

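Scene: board from (250,180) to (365,250), housing ~(328,235), foot ~(308,212), trigger ~(290,165). The tabbed cover is at ~(393,342) with the blank at ~(447,305). Side: cover at (214,262). Next: rough positions.

```bash
cat > h.py <<'E'
from rig import *
import cv2,numpy as np
from scipy.spatial.transform import Rotation as Ro
def cam(n,o=None):
    c=calibration(n);f=200/np.tan(np.radians(c["vfov"]/2))
    if n=="wrist":
        o=o or get_obs();T=np.eye(4);T[:3,:3]=Ro.from_euler("xyz",o["orientation"]).as_matrix();T[:3,3]=o["tool_pos"]
        M=np.linalg.inv(T@c["tool_from_camera"]);R,t=M[:3,:3],M[:3,3]
    else:R,t=c["R"],c["t"]
    return f,c["cx"],c["cy"],R,t
def rays(C,uv):
    f,cx,cy,R,t=C;uv=np.atleast_2d(np.float64(uv))
    d=np.c_[(uv[:,0]-cx)/f,(uv[:,1]-cy)/f,np.ones(len(uv))]@R
    return -R.T@t,d/np.linalg.norm(d,axis=1)[:,None]
def plane(C,uv,z):
    o,d=rays(C,uv);return o+d*((z-o[2])/d[:,2])[:,None]
def tri(C1,p1,C2,p2):
    (o1,a),(o2,b)=rays(C1,p1),rays(C2,p2);a,b=a[0],b[0]
    s=np.linalg.lstsq(np.c_[a,-b],o2-o1,rcond=None)[0]
    x,y=o1+s[0]*a,o2+s[1]*b;return (x+y)/2,np.linalg.norm(x-y)
def proj(C,X):
    f,cx,cy,R,t=C;q=np.atleast_2d(X)@R.T+t;return np.c_[cx+f*q[:,0]/q[:,2],cy+f*q[:,1]/q[:,2]]
E
python3 - <<'E'
from h import *
a=cv2.imread("pics/scene0.png");C=cam("scene");S=cam("side")
h=cv2.cvtColor(a,cv2.COLOR_BGR2HSV)
m=cv2.inRange(h,(10,70,90),(35,255,255));m[:150]=0;m[:,:230]=0;m[290:]=0;m[:,390:]=0
p=cv2.findNonZero(m)[:,0]
w=plane(C,p,20)[:,:2].astype(np.float32)
print("board",cv2.minAreaRect(w),len(w)); print(cv2.boxPoints(cv2.minAreaRect(w)))
for n,uv,us in(("cover",(393,342),(214,262)),("blank",(447,305),(249,298))):
    print(n,plane(C,uv,30)[0],tri(C,uv,S,us))
E
```

```text
board ((578.796875, -88.87774658203125), (147.06480407714844, 376.247314453125), 1.7591733932495117) 3647
[[ 499.524     96.8999 ]
 [ 511.07428 -279.17004]
 [ 658.06976 -274.6554 ]
 [ 646.5195   101.41455]]
cover [595.7762992  302.23559965  30.        ] (array([596.36601101, 300.62795575,  34.12032281]), np.float64(4.4858002913955035))
blank [445.65613569 305.36249474  30.        ] (array([442.9188685 , 303.56393239,  25.49911437]), np.float64(2.452529373617821))
```

```bash
cat >> h.py <<'E'
def units(x,y,z,yaw,frm=None):
    o=get_obs();R=Ro.from_euler("xyz",o["orientation"] if frm is None else frm[3:]);p=o["tool_pos"] if frm is None else np.array(frm[:3])
    T=Ro.from_euler("xyz",[np.pi,0,yaw])
    print("units",np.round(R.inv().apply(np.array([x,y,z])-p)/40,3),np.round(np.degrees((R.inv()*T).as_rotvec())/5,3))
E
python3 - <<'E'
from h import *
units(579,-30,270,1.6)
print(plane(cam("scene"),[(207,183),(315,372),(330,240)],0))
E
```

```text
units [13.02  -9.875 -0.972] [ -0.015  -0.015 -13.719]
[[ 7.46422748e+02 -3.34379245e+02 -1.13686838e-13]
 [ 7.59388448e+02  2.57458274e+02  0.00000000e+00]
 [ 5.57414983e+02  1.43757280e+01  0.00000000e+00]]
```

>>> {"op": "play_rows", "data": {
  "increments": [
    [13, -9.9, -1, 0, 0, -13.7, 1],
    [13, -9.9, -1, 0, 0, -13.7, 1],
    [13, -9.9, -1, 0, 0, -13.7, 1],
    [13, -9.9, -1, 0, 0, -13.7, 1],
    [13, -9.9, -1, 0, 0, -13.7, 1],
    [13, -9.9, -1, 0, 0, -13.7, 1],
    [13, -9.9, -1, 0, 0, -13.7, 1],
    [13, -9.9, -1, 0, 0, -13.7, 1]
  ]
}}

```text
clock: 0.9
tool_pos: [452.6, -248.9, 255.5]
orientation: [-3.141, -0.0, 1.604]
contact_force: [1.5, -0.4, 0.4]
grip_width: 85.4
grasp_force: 0.0
```

```bash
python3 - <<'E'
from h import *
o=get_obs();print(o["clock"],o["tool_pos"],o["orientation"],o["contact_force"])
units(579,-30,270,1.6)
E
```

```text
0.9 [ 452.62341303 -248.87711027  255.53995211] [-3.14139449e+00 -2.59961009e-04  1.60410709e+00] [ 1.53581392 -0.42330564  0.35512605]
units [ 5.364  3.34  -0.361] [-0.002 -0.003  0.047]
```

>>> {"op": "play_rows", "data": {
  "increments": [
    [5.4, 3.3, -0.4, 0, 0, 0, 1],
    [5.4, 3.3, -0.4, 0, 0, 0, 1],
    [5.4, 3.3, -0.4, 0, 0, 0, 1],
    [5.4, 3.3, -0.4, 0, 0, 0, 1],
    [5.4, 3.3, -0.4, 0, 0, 0, 1],
    [5.4, 3.3, -0.4, 0, 0, 0, 1],
    [5.4, 3.3, -0.4, 0, 0, 0, 1],
    [5.4, 3.3, -0.4, 0, 0, 0, 1]
  ]
}}

```text
clock: 1.7
tool_pos: [577.7, -32.0, 271.2]
orientation: [-3.14, 0.0, 1.598]
contact_force: [0.9, -0.9, -0.3]
grip_width: 85.3
grasp_force: 0.0
```

```bash
python3 - <<'E'
from h import *
o=get_obs();a=grab_frame("wrist");cv2.imwrite("pics/w1.png",a[:,:,::-1]);np.save("o_w1.npy",o,allow_pickle=True)
print(o["clock"],o["tool_pos"],o["orientation"],o["contact_force"])
E
```

```text
1.7 [577.67520591 -32.01303076 271.18467112] [-3.14048463e+00  3.48160194e-05  1.59768757e+00] [ 0.88414377 -0.85684287 -0.29806758]
```

View pics/w1.png

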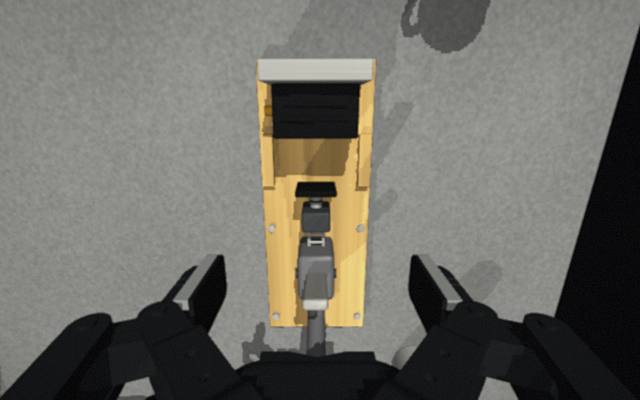

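Wrist view: housing top spans rows 83–137, columns 273–358. Foot pad is at rows 182–196, columns 296–337; trigger top at ~(316,300); board edges at columns ~265/370. Now edge measurement.

```bash
python3 - <<'E'
from h import *
a=cv2.imread("pics/w1.png");o=np.load("o_w1.npy",allow_pickle=True).item();C=cam("wrist",o)
h=cv2.cvtColor(a,cv2.COLOR_BGR2HSV);g=cv2.cvtColor(a,cv2.COLOR_BGR2GRAY)
m=cv2.inRange(h,(10,70,60),(35,255,255))
L=[];Rr=[]
for r in range(200,322,3):
    c=np.flatnonzero(m[r,230:400])+230
    L.append((c[0],r));Rr.append((c[-1]+1,r))
l=plane(C,L,20);q=plane(C,Rr,20)
for e in(l,q):
    f=np.polyfit(e[:,1],e[:,0],1);print("edge x=%.4f y + %.1f"%tuple(f),"x at y=0,-100:",np.polyval(f,[0,-100]))
print("width",np.median(np.hypot(*(l-q)[:,:2].T)))
for c in(300,316,330):print(c,"g80-140",g[78:88,c],g[130:145,c],"foot",g[176:204,c])
for c in (290,345):print(g[128:142,c])
print("board -x end",[plane(C,(c,np.flatnonzero(m[:,c])[-1]+1),20)[0] for c in(285,350)])
print("housing row138",plane(C,[(273,138),(358,138)],80),"foot",plane(C,[(296,182.5),(336,182.5)],74))
print("trig row",[ (r,g[r,306:330:3]) for r in range(292,316,3)])
E
```

```text
edge x=-0.0310 y + 505.7 x at y=0,-100: [505.69352148 508.7908141 ]
edge x=-0.0312 y + 645.5 x at y=0,-100: [645.4892348  648.60861437]
width 139.77705814174553
300 g80-140 [188 165 120  82  58  29  17  16  16  18] [ 24  22  23  25  25  21  22  26  64 115 133 134 131 132 132] foot [197 198 200 204 200 138  52  13  14  13  15  16  16  14  17  20  22  23
  21  19  36  90 122 130 129 130 127 128]
316 g80-140 [188 162 117  79  59  29  13  18  16  14] [ 22  22  23  22  20  20  20  26  68 108 125 124 125 126 124] foot [158 177 176 181 172 116  42  15  15  15  13  15  18  16  14  13  23  22
  19  20  28  69  95 101  84  48  43  83]
330 g80-140 [188 161 117  79  56  32  18  15  17  19] [ 23  22  23  24  22  21  22  18  53  84 101 102  99  99  98] foot [151 167 168 173 164 111  43  15  13  14  15  14  17  14  11  21  23  21
  23  18  34  76 104 110 108 116 132 143]
[ 24  19  25  22  20  23  26  22  20  21  61 111 130 127]
[ 22  22  23  25  20  23  23  21  22  25  53  91 102 106]
board -x end [array([ 536.41676698, -280.17309359,   20.        ]), array([ 634.09760218, -277.44687926,   20.        ])]
housing row138 [[530.46305889   6.16311672  80.        ]
 [619.86711243   8.61937351  80.        ]] foot [[554.64784112 -42.82771289  74.        ]
 [599.30941504 -41.59675068  74.        ]]
trig row [(292, array([ 99, 100,  96,  98, 101, 100, 101,  99], dtype=uint8)), (295, array([ 97,  99,  97,  98,  99,  97, 102,  94], dtype=uint8)), (298, array([109, 110, 106, 111, 110, 111, 115,  93], dtype=uint8)), (301, array([192, 194, 195, 199, 198, 201, 206, 151], dtype=uint8)), (304, array([198, 198, 203, 200, 207, 212, 208, 144], dtype=uint8)), (307, array([192, 195, 190, 195, 199, 195, 191, 152], dtype=uint8)), (310, array([133, 107, 111, 110, 129, 119, 126, 194], dtype=uint8)), (313, array([117,  60,  74,  64, 108, 100, 115, 199], dtype=uint8))]
```

```bash
python3 - <<'E'
from h import *
o=np.load("o_w1.npy",allow_pickle=True).item();C=cam("wrist",o)
print("front as bottom edge",plane(C,(316,182),26),"back",plane(C,(316,196.5),74))
W=cam("scene");a=cv2.imread("pics/scene0.png");g=cv2.cvtColor(a,cv2.COLOR_BGR2GRAY)
m=(g<45).astype(np.uint8);n,l,s,c=cv2.connectedComponentsWithStats(m)
for i in range(1,n):
    if s[i,4]>60 and s[i,0]>340 and s[i,1]>280:
        p=np.argwhere(l==i)[:,::-1];print(s[i],plane(W,[p[p[:,0].argmin()],p[p[:,0].argmax()],p[p[:,1].argmin()],p[p[:,1].argmax()]],60)[:,:2])
units(596,315,230,1.6)
E
```

```text
front as bottom edge [[577.08330768 -53.40216388  26.        ]] back [[577.40936764 -58.50803125  74.        ]]
[431 294  31  25 399] [[496.50681589 299.12650974]
 [426.35983008 316.03403806]
 [428.89151509 301.01864164]
 [501.37408236 316.17595092]]
[374 320  39  44 622] [[653.49751286 306.9021473 ]
 [553.60215935 304.41544959]
 [556.03847091 285.67374135]
 [651.77194156 323.37573646]]
units [8.671 0.686 1.031] [-0.01   0.    -0.036]
```

>>> {"op": "play_rows", "data": {
  "increments": [
    [8.7, 0.7, 1, 0, 0, 0, 1],
    [8.7, 0.7, 1, 0, 0, 0, 1],
    [8.7, 0.7, 1, 0, 0, 0, 1],
    [8.7, 0.7, 1, 0, 0, 0, 1],
    [8.7, 0.7, 1, 0, 0, 0, 1],
    [8.7, 0.7, 1, 0, 0, 0, 1],
    [8.7, 0.7, 1, 0, 0, 0, 1],
    [8.7, 0.7, 1, 0, 0, 0, 1]
  ]
}}

```text
clock: 2.55
tool_pos: [595.6, 320.4, 230.2]
orientation: [-3.14, -0.001, 1.602]
contact_force: [-0.6, -0.4, -0.2]
grip_width: 85.5
grasp_force: 0.0
```

```bash
python3 - <<'E'
from h import *
o=get_obs();a=grab_frame("wrist");cv2.imwrite("pics/w2.png",a[:,:,::-1]);np.save("o_w2.npy",o,allow_pickle=True)
print(o["clock"],o["tool_pos"],o["orientation"],o["dq"])
E
```

```text
2.55 [595.6382498  320.39146814 230.15332253] [-3.13952123e+00 -6.29856209e-04  1.60171300e+00] [-0.05387602 -0.02080879  0.01633461 -0.04658814  0.01307176 -0.01965252]
```

View pics/w2.png

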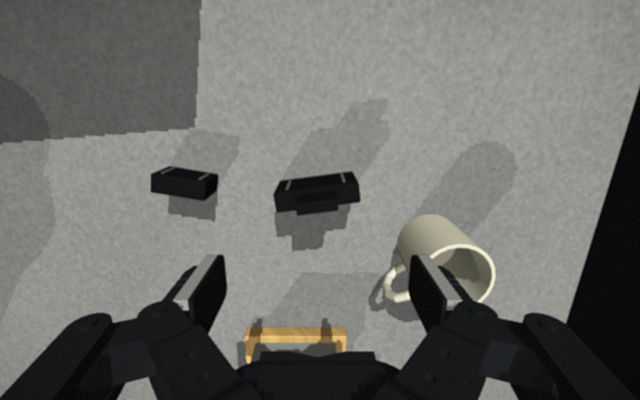

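Cover at cols 275–360, rows 173–213, its tab ~(318,202). I'll enlarge with gamma to separate the faces.

```bash
python3 - <<'E'
from h import *
a=cv2.imread("pics/w2.png")[160:225,260:380]
b=cv2.resize(a,None,fx=6,fy=6,interpolation=cv2.INTER_CUBIC)
cv2.imwrite("pics/w2c.png",(np.clip(b/110.,0,1)**.6*255).astype(np.uint8))
E
```

```text
(no output)
```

View pics/w2c.png

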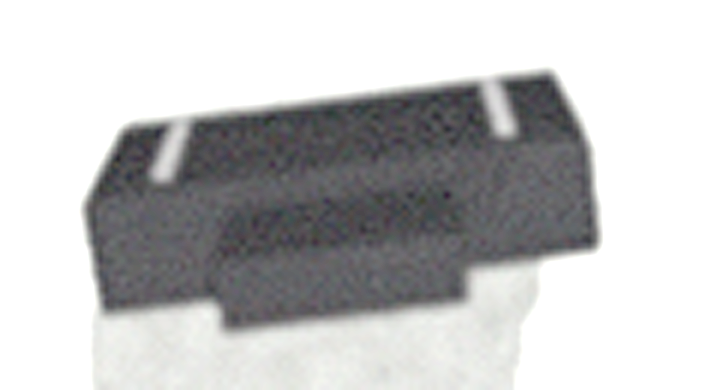

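```bash
python3 - <<'E'
from h import *
o=np.load("o_w2.npy",allow_pickle=True).item();C=cam("wrist",o)
k=lambda p:np.array(p)/6+[260,160]
top=plane(C,k([(85,205),(585,140),(598,247),(103,310)]),60);tab=plane(C,k([(217,258),(462,235),(468,298),(228,328)]),91);bot=plane(C,k([(128,125),(553,70)]),0)
for n,q in(("top",top),("tab",tab)):
    print(n,q.mean(0),"len",[np.linalg.norm(q[i]-q[(i+1)%4]).round(1) for i in range(4)],"ang",[np.degrees(np.arctan2(*(q[i]-q[j])[1::-1])).round(2) for i,j in((1,0),(2,3))])
print("bot",bot, "top front",top[:2])
# heights from two views: scene cover corners
W=cam("scene");S=cam("side")
a=cv2.imread("pics/scene0.png")
b=np.hstack([cv2.resize(a[310:370,360:425],None,fx=6,fy=6,interpolation=cv2.INTER_CUBIC),cv2.resize(cv2.imread("pics/side0.png")[235:295,185:250],None,fx=6,fy=6,interpolation=cv2.INTER_CUBIC)])
cv2.imwrite("pics/sc.png",(np.clip(b/130.,0,1)**.6*255).astype(np.uint8))
E
```

```text
top [596.16431039 300.71026398  60.        ] len [np.float64(87.0), np.float64(19.4), np.float64(87.6), np.float64(19.4)] ang [np.float64(9.48), np.float64(9.46)]
tab [596.53996711 301.08623925  91.        ] len [np.float64(38.7), np.float64(10.5), np.float64(38.5), np.float64(11.8)] ang [np.float64(7.44), np.float64(9.37)]
bot [[552.41204536 302.94788752   0.        ]
 [638.28750608 317.09595932   0.        ]] top front [[551.61272216 303.11201043  60.        ]
 [637.41588432 317.44348109  60.        ]]
```

View pics/sc.png

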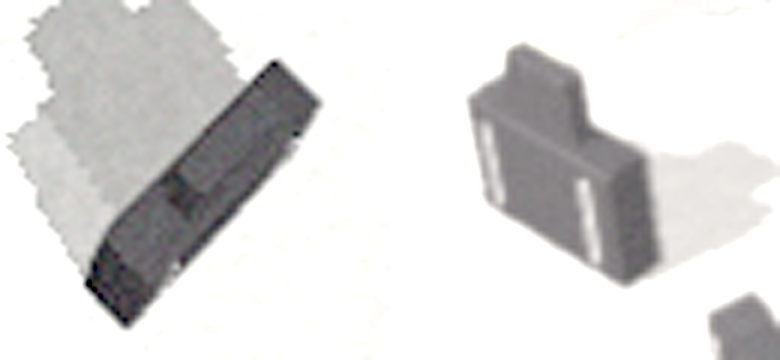

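Left crop (scene) shows the cover upright, seen from above; right crop (side) shows the tab's top edge with its left corner at about (206,243) in the full image.

```bash
python3 - <<'E'
from h import *
o=np.load("o_w2.npy",allow_pickle=True).item();C=cam("wrist",o);S=cam("side")
k=lambda p:np.array(p)/6+[260,160]
for p in((462,235),(468,298)):print(tri(C,k(p),S,(205.8,242.8)))
units(596.4,301,130,0.165)
E
```

```text
(array([614.86857698, 304.74450373,  84.89976412]), np.float64(4.937342418294876))
(array([617.31661454, 298.69888122,  83.67573722]), np.float64(4.751129053640809))
units [-4.290e-01 -2.000e-03  2.514e+00] [-1.1000e-02  1.8000e-02  1.6446e+01]
```

>>> {"op": "play_rows", "data": {
  "increments": [
    [-0.43, 0, 2.5, 0, 0, 16.4, 1],
    [-0.43, 0, 2.5, 0, 0, 16.4, 1],
    [-0.43, 0, 2.5, 0, 0, 16.4, 1],
    [-0.43, 0, 2.5, 0, 0, 16.4, 1],
    [-0.43, 0, 2.5, 0, 0, 16.4, 1],
    [-0.43, 0, 2.5, 0, 0, 16.4, 1],
    [-0.43, 0, 2.5, 0, 0, 16.4, 1],
    [-0.43, 0, 2.5, 0, 0, 16.4, 1]
  ]
}}

```text
clock: 3.4
tool_pos: [597.8, 297.3, 132.1]
orientation: [3.141, -0.0, 0.389]
contact_force: [-0.0, 0.5, 0.3]
grip_width: 85.2
grasp_force: 0.0
```

>>> {"op": "play_rows", "data": {
  "increments": [
    [-0.43, 0, 2.5, 0, 0, 16.4, 1],
    [-0.43, 0, 2.5, 0, 0, 16.4, 1]
  ]
}}

```text
clock: 3.6
tool_pos: [584.1, 291.4, 34.9]
orientation: [-3.141, -0.006, 0.089]
contact_force: [0.3, -0.1, -0.3]
grip_width: 85.4
grasp_force: 0.0
```

```bash
python3 - <<'E'
from h import *
o=get_obs();print(o["clock"],o["tool_pos"],o["orientation"])
units(596.4,301,130,0.165)
E
```

```text
3.6 [584.12845542 291.37445144  34.91048291] [-3.14073942 -0.00611345  0.08886688]
units [ 0.341 -0.214 -2.375] [-0.007 -0.07  -0.872]
```

That second call was relative to the new pose, so it went lower than I meant. The force is nil and the open fingers straddle the cover. I'll raise and check.

>>> {"op": "play_rows", "data": {
  "increments": [
    [0, 0, -1.2, 0, 0, 0, 1],
    [0, 0, -2.2, 0, 0, 0, 1],
    [0.34, -0.2, -2.4, 0, 0, -0.9, 1],
    [0.34, -0.2, -2.4, 0, 0, -0.9, 1],
    [0.34, -0.2, -2.4, 0, 0, -0.9, 1]
  ]
}}

```text
clock: 4.1
tool_pos: [594.1, 300.8, 128.7]
orientation: [3.141, 0.001, 0.173]
contact_force: [-0.5, -0.4, -1.1]
grip_width: 85.3
grasp_force: 0.0
```

```bash
python3 - <<'E'
from h import *
o=get_obs();a=grab_frame("wrist");s=grab_frame("side");c=grab_frame("scene")
print(o["clock"],o["tool_pos"],o["orientation"],o["dq"].max())
cv2.imwrite("pics/w3.png",a[:,:,::-1]);np.save("o_w3.npy",o,allow_pickle=True)
r=lambda i,f:cv2.resize(i[:,:,::-1],None,fx=f,fy=f,interpolation=cv2.INTER_CUBIC)
t=np.zeros((600,800,3),np.uint8);t[:400,:640]=a[:,:,::-1]
t[400:600,:250]=r(c[300:380,350:450],2.5);t[400:600,300:550]=r(s[220:300,180:280],2.5)
cv2.imwrite("pics/m3.png",(np.clip(t/180.,0,1)**.6*255).astype(np.uint8))
units(596.4,301,130,0.165)
E
```

```text
4.1 [594.05053347 300.84535619 128.65818799] [3.14114729e+00 1.20717941e-03 1.73315505e-01] 0.03102710420939875
units [ 0.084  0.027 -0.065] [0.006 0.039 0.116]
```

View pics/m3.png

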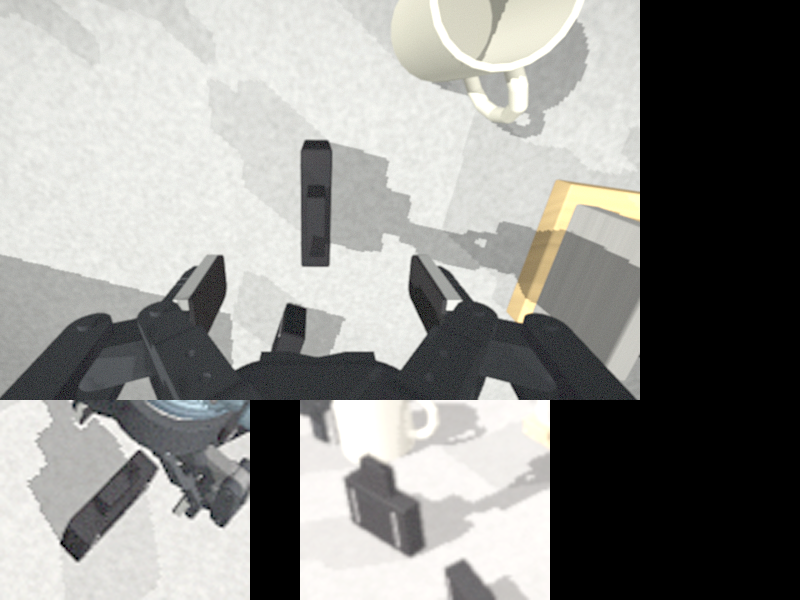

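Cover still upright and aligned with the tool: columns 302–331, top face rows ~150–266, tab rows ~185–258. Check its centre.

```bash
python3 - <<'E'
from h import *
o=np.load("o_w3.npy",allow_pickle=True).item();C=cam("wrist",o)
g=cv2.cvtColor(cv2.imread("pics/w3.png"),cv2.COLOR_BGR2GRAY)
E=[]
for r in(160,170,180,240,255,262):
    c=np.flatnonzero(g[r,290:345]<60)+290;c=c[(c>295)&(c<338)];E.append((c[0],c[-1]+1));
    p=plane(C,[(c[0],r),(c[-1]+1,r)],60);print(r,c[0],c[-1]+1,p.mean(0)[:2],np.hypot(*(p[0]-p[1])[:2]))
p=plane(C,[(316.5,150),(316.5,266)],60);print(p,np.linalg.norm(p[0]-p[1]),p.mean(0))
print(np.degrees(np.arctan2(*(p[0]-p[1])[1::-1])))
units(596.4,301,66,0.165)
E
```

```text
160 301 332 [632.00793914 306.80055091] 21.071829279771386
170 301 332 [625.20222298 305.60943543] 21.272907118143664
180 301 332 [618.2653684  304.39536851] 21.477859498101502
240 302 330 [573.60145924 296.95168579] 20.589571332139055
255 302 329 [561.5173676  295.22165263] 20.16350492938157
262 302 329 [555.77870398 294.22284098] 20.311154343128628
[[638.6862026  307.96934916  60.        ]
 [552.59224022 292.90144636  60.        ]] 87.4025860757978 [595.63922141 300.43539776  60.        ]
9.927187867882918
units [0.089 0.026 1.535] [0.006 0.039 0.116]
```

>>> {"op": "play_rows", "data": {
  "increments": [
    [0.05, 0.0, 0.8, 0, 0, 0.05, 1],
    [0.05, 0.0, 1.52, 0, 0, 0.05, 1],
    [0.05, 0.0, 1.52, 0, 0, 0.05, 1],
    [0.05, 0.0, 1.52, 0, 0, 0.05, 0],
    [0.05, 0.0, 1.52, 0, 0, 0.05, 0],
    [0.05, 0.0, 1.52, 0, 0, 0.05, 0],
    [0.05, 0.0, 1.52, 0, 0, 0.05, 0],
    [0.05, 0.0, 1.52, 0, 0, 0.05, 0]
  ]
}}

```text
clock: 5.05
tool_pos: [596.6, 303.3, 69.3]
orientation: [-3.141, -0.001, 0.173]
contact_force: [0.2, 0.3, 0.2]
grip_width: 12.0
grasp_force: 0.3
```

```bash
python3 - <<'E'
from h import *
o=get_obs();print(o["clock"],o["tool_pos"],o["orientation"],o["grip_width"],o["grasp_force"],o["contact_force"])
E
```

```text
5.05 [596.62097783 303.2802797   69.29291328] [-3.14140929e+00 -1.40609979e-03  1.72545269e-01] 12.022542996876442 0.25741889839991927 [0.15852667 0.30373057 0.19221494]
```

>>> {"op": "play_rows", "data": {
  "increments": [
    [0, 0, 0, 0, 0, 0, 0],
    [0, 0, 0, 0, 0, 0, 0],
    [0, 0, 0, 0, 0, 0, 0],
    [0, 0, -1, 0, 0, 0, 0],
    [0, 0, -2, 0, 0, 0, 0],
    [0, 0, -3, 0, 0, 0, 0],
    [0, 0, -3.3, 0, 0, 0, 0],
    [0, 0, -3.3, 0, 0, 0, 0]
  ]
}}

```text
clock: 5.85
tool_pos: [597.0, 303.5, 202.1]
orientation: [-3.141, -0.003, 0.173]
contact_force: [0.6, -0.6, -1.8]
grip_width: 10.9
grasp_force: 59.4
```

```bash
python3 - <<'E'
from h import *
o=get_obs();print(o["clock"],o["tool_pos"],o["orientation"],o["grip_width"],o["grasp_force"],o["contact_force"])
y=-22;units(575.6-.0311*y,y,200,0.031)
E
```

```text
5.85 [596.99954684 303.46249    202.07878209] [-3.14102394 -0.0034561   0.17254595] 10.871716160027837 59.37979280948639 [ 0.56619476 -0.56077159 -1.75653166]
units [-1.907  7.927  0.041] [-0.009 -0.039  1.622]
```

>>> {"op": "play_rows", "data": {
  "increments": [
    [-1.9, 7.93, 0, 0, 0, 1.6, 0],
    [-1.9, 7.93, 0, 0, 0, 1.6, 0],
    [-1.9, 7.93, 0, 0, 0, 1.6, 0],
    [-1.9, 7.93, 0, 0, 0, 1.6, 0],
    [-1.9, 7.93, 0, 0, 0, 1.6, 0],
    [-1.9, 7.93, 0, 0, 0, 1.6, 0],
    [-1.9, 7.93, 0, 0, 0, 1.6, 0],
    [-1.9, 7.93, 0, 0, 0, 1.6, 0]
  ]
}}

```text
clock: 6.65
tool_pos: [573.8, -25.3, 196.8]
orientation: [-3.141, 0.006, 0.028]
contact_force: [0.0, 0.4, -1.1]
grip_width: 10.7
grasp_force: 59.5
```

```bash
python3 - <<'E'
from h import *
o=get_obs();a=grab_frame("wrist");s=grab_frame("side");c=grab_frame("scene")
print(o["clock"],o["tool_pos"],o["orientation"],o["grip_width"],o["contact_force"])
cv2.imwrite("pics/w4.png",a[:,:,::-1]);np.save("o_w4.npy",o,allow_pickle=True)
r=lambda i,f:cv2.resize(i[:,:,::-1],None,fx=f,fy=f,interpolation=cv2.INTER_CUBIC)
t=np.zeros((600,800,3),np.uint8);t[:400,:640]=a[:,:,::-1]
t[400:600,:250]=r(c[180:260,270:370],2.5);t[400:600,300:550]=r(s[170:250,265:365],2.5)
cv2.imwrite("pics/m4.png",(np.clip(t/200.,0,1)**.6*255).astype(np.uint8))
y=-22;units(575.6-.0311*y,y,91,0.031)
E
```

```text
6.65 [573.80941577 -25.27706626 196.75379445] [-3.14062525  0.00562983  0.02802767] 10.740849591712736 [ 0.03823921  0.35110396 -1.11618905]
units [0.052 0.014 2.674] [-0.017  0.044  0.023]
```

View pics/m4.png

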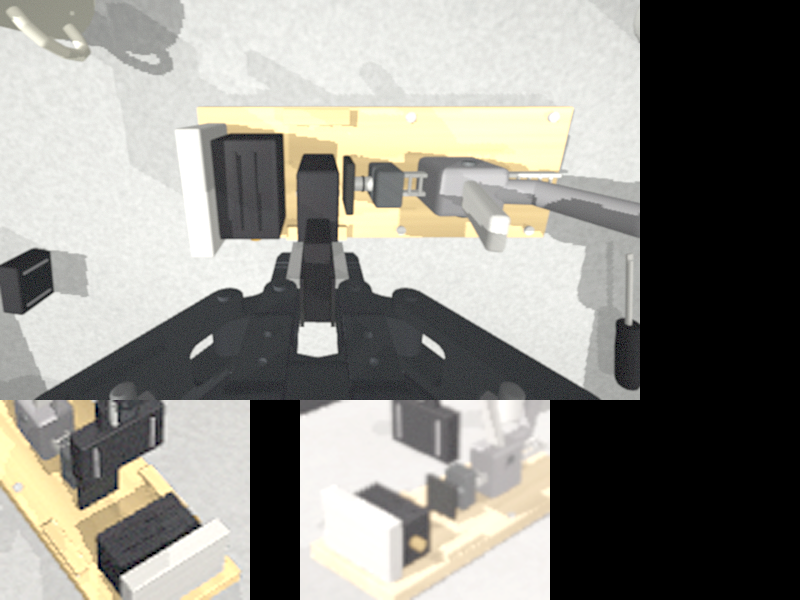

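Wrist view: cover hangs over the gap (cols 298–338), housing's front edge at col ~284, foot face at col ~344. Check the clearances.

```bash
python3 - <<'E'
from h import *
o=np.load("o_w4.npy",allow_pickle=True).item();C=cam("wrist",o)
g=cv2.cvtColor(cv2.imread("pics/w4.png"),cv2.COLOR_BGR2GRAY)
for r in(150,175,200):print(r,g[r,272:298])
for r in(165,195,208):print(r,g[r,338:362])
for z in(20,80):print("hous",z,plane(C,[(285,175)],z)[0])
for z in(26,74):print("foot",z,plane(C,[(343,185),(348,185)],z))
# trigger top end corners by two views later: rough in this one
print("trig",plane(C,[(494,228),(470,190)],160))
y=-22;print(proj(C,[[576,y,20],[576,-51,26],[576,-51,74],[576,7.4,80],[576,7.4,20]]))
E
```

```text
150 [ 33  32  31  24  19  18  11  15  14   8  18  54 108 144 152 150 142 132
 127 129 126 125 126 128 127 128]
175 [ 31  29  30  30  26  17  13  10  13   8  10  23  71 130 157 161 158 157
 159 157 160 161 156 136  77  34]
200 [ 32  30  28  30  28  26  22   9  10   8  12  12  29  80 134 163 163 164
 162 160 162 161 162 161 126  52]
165 [210 214 212 204 149  64  18  16  21  23  32  27  27  27  27  23  40  82
 116 131 128 129 130 129]
195 [ 50 135 202 192 110  30  15  20  24  33  27  30  29  31  25  44  95 148
 165 167 164 164 162 164]
208 [ 96 183 220 224 219 195 120  41  22  29  31  30  32  23  41 105 180 212
 221 218 216 218 217 216]
hous 20 [576.14247051   7.46119344  20.        ]
hous 80 [589.97159724   1.46896742  80.        ]
foot 26 [[568.69337204 -52.99016576  26.        ]
 [568.84268712 -58.15006967  26.        ]]
foot 74 [[581.11090988 -48.6066546   74.        ]
 [581.23733007 -52.97537632  74.        ]]
trig [[ 578.72690425 -135.19734634  160.        ]
 [ 602.47929456 -116.20016074  160.        ]]
[[313.25001378 175.93113605]
 [341.44033051 178.04768916]
 [345.41037618 190.70480024]
 [278.13080808 190.69769046]
 [285.05899342 175.13526976]]
```

>>> {"op": "play_rows", "data": {
  "increments": [
    [0.05, -0.13, 0.8, 0, 0, 0, 0],
    [0.05, -0.13, 1.6, 0, 0, 0, 0],
    [0.05, -0.13, 2.2, 0, 0, 0, 0],
    [0.05, -0.13, 2.45, 0, 0, 0, 0],
    [0.05, -0.13, 2.45, 0, 0, 0, 0],
    [0.05, -0.13, 2.45, 0, 0, 0, 0]
  ]
}}

```text
clock: 7.4
tool_pos: [578.3, -16.7, 103.2]
orientation: [3.141, -0.001, 0.034]
contact_force: [-0.1, 0.9, -0.7]
grip_width: 10.8
grasp_force: 59.4
```

```bash
python3 - <<'E'
from h import *
o=get_obs();print(o["clock"],o["tool_pos"],o["orientation"],o["grip_width"],o["contact_force"])
y=-20;units(575.6-.0311*y,y,90,0.031)
E
```

```text
7.4 [578.28238373 -16.66057186 103.23466329] [ 3.14131914e+00 -1.30215224e-03  3.38519611e-02] 10.830198475115383 [-0.13172789  0.8786307  -0.74517302]
units [-0.055  0.082  0.331] [ 0.003 -0.015  0.033]
```

>>> {"op": "play_rows", "data": {
  "increments": [
    [-0.03, 0.06, 0.15, 0, 0, 0, 0],
    [-0.03, 0.06, 0.25, 0, 0, 0, 0],
    [-0.03, 0.06, 0.31, 0, 0, 0, 0],
    [-0.03, 0.06, 0.31, 0, 0, 0, 0]
  ]
}}

```text
clock: 7.8
tool_pos: [576.2, -19.6, 89.7]
orientation: [-3.141, 0.0, 0.033]
contact_force: [-0.2, 0.8, -0.7]
grip_width: 10.7
grasp_force: 59.5
```

```bash
python3 - <<'E'
from h import *
o=get_obs();print(o["clock"],o["tool_pos"],o["orientation"],o["grip_width"],o["contact_force"])
E
```

```text
7.8 [576.23648818 -19.63788414  89.7115985 ] [-3.14144629e+00  4.46679825e-04  3.27058404e-02] 10.657781177957835 [-0.18760592  0.82678427 -0.69216817]
```

>>> {"op": "play_rows", "data": {
  "increments": [
    [0, 0, 0.03, 0, 0, 0, 0],
    [0, 0, 0.03, 0, 0, 0, 0]
  ]
}}

```text
clock: 8.0
tool_pos: [576.8, -19.8, 89.4]
orientation: [3.141, -0.001, 0.033]
contact_force: [-2.2, -0.9, 1.9]
grip_width: 10.7
grasp_force: 59.9
```

>>> {"op": "play_rows", "data": {
  "increments": [
    [0, 0, 0, 0, 0, 0, 0.35],
    [0, 0, 0, 0, 0, 0, 0.35],
    [0, 0, 0, 0, 0, 0, 0.35],
    [0, 0, 0, 0, 0, 0, 0.35],
    [0, 0, -0.5, 0, 0, 0, 0.35],
    [0, 0, -1.5, 0, 0, 0, 0.35],
    [0, 0, -2.5, 0, 0, 0, 0.35],
    [0, 0, -2.5, 0, 0, 0, 0.35]
  ]
}}

```text
clock: 8.8
tool_pos: [580.3, -20.4, 195.8]
orientation: [3.138, -0.012, 0.033]
contact_force: [0.7, 0.4, 1.1]
grip_width: 29.7
grasp_force: 0.0
```

```bash
python3 - <<'E'
from h import *
o=get_obs();a=grab_frame("wrist");s=grab_frame("side");c=grab_frame("scene")
print(o["clock"],o["tool_pos"],o["orientation"],o["grip_width"],o["contact_force"])
cv2.imwrite("pics/w5.png",a[:,:,::-1]);np.save("o_w5.npy",o,allow_pickle=True)
cv2.imwrite("pics/scene5.png",c[:,:,::-1]);cv2.imwrite("pics/side5.png",s[:,:,::-1])
r=lambda i,f:cv2.resize(i[:,:,::-1],None,fx=f,fy=f,interpolation=cv2.INTER_CUBIC)
t=np.zeros((600,800,3),np.uint8);t[:300,:640]=a[:300,:,::-1]
t[300:600,:390]=r(c[130:260,230:399],2.307)[:300,:390];t[300:600,400:790]=r(s[130:260,245:414],2.307)[:300,:390]
cv2.imwrite("pics/m5.png",(np.clip(t/200.,0,1)**.6*255).astype(np.uint8))
E
```

```text
8.8 [580.31088332 -20.38763226 195.79949494] [ 3.13838528 -0.01204256  0.03306194] 29.725833830523797 [0.68403739 0.44609703 1.07285999]
```

View pics/m5.png

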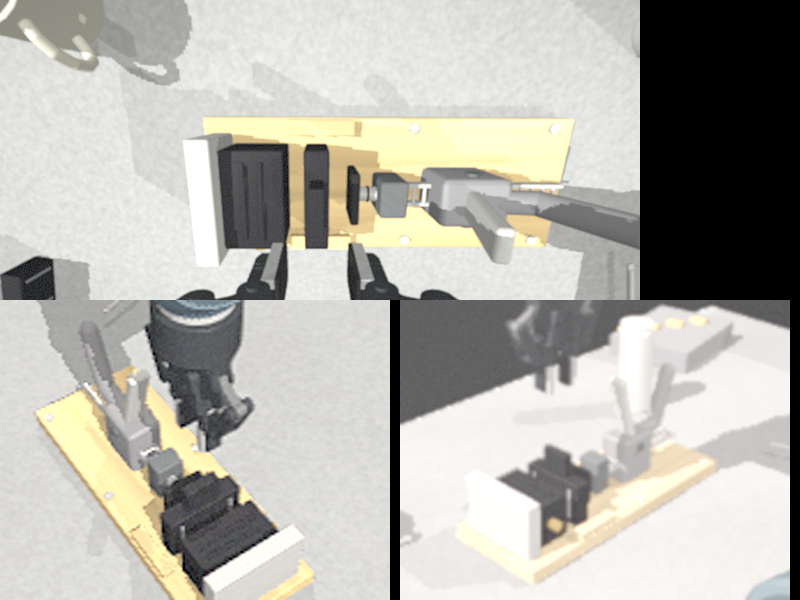

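Cover released, standing between housing and foot, square to the housing. Trigger's top end is at wrist ~(504,234), scene ~(289,165) and side ~(339,167). I'll compare these with the geometry, then plan the trigger pinch.

```bash
cat >> h.py <<'E'
def clampw(x,y,z,y0=-87.6):  # clamp frame -> world
    yw=y0+x; th=.0311; c=np.array([575.6-th*y0,y0]); e=np.array([-th,1]);n=np.array([-1,-th])
    return np.r_[c+x*e+y*n,z]
E
python3 - <<'E'
from h import *
o=np.load("o_w5.npy",allow_pickle=True).item();C=cam("wrist",o);W=cam("scene");S=cam("side")
L=lambda l,y,a=.25,t=0:clampw(-70+l*np.sin(a)+t*np.cos(a),y,70+l*np.cos(a)-t*np.sin(a))
for n,c in(("wrist",C),("scene",W),("side",S)):print(n,proj(c,[L(105,-12),L(105,12),L(105,0,.25,5.5),L(105,0,.25,-5.5),L(84,0)]).round(1).tolist())
print(tri(C,(504,234),W,(289.4,164.7)),tri(C,(504,234),S,(339,167)),L(105,0),L(84,0))
# bright tip patch
a=cv2.imread("pics/w5.png");g=cv2.cvtColor(a,cv2.COLOR_BGR2GRAY)
for r in range(222,266,4):print(r,g[r,474:524:3])
E
```

```text
wrist [[508.8, 227.3], [501.7, 265.0], [494.8, 245.5], [515.7, 247.5], [495.0, 233.2]]
scene [[284.8, 164.7], [293.4, 160.4], [290.4, 164.3], [287.9, 160.8], [288.5, 166.9]]
side [[335.3, 162.6], [341.4, 164.9], [337.2, 164.7], [339.5, 162.8], [339.3, 169.4]]
(array([ 572.50959551, -150.50788624,  140.25119064]), np.float64(4.765353482102306)) (array([ 582.23713851, -138.10077331,  158.17204346]), np.float64(0.33849294266181235)) [ 579.69346237 -131.62258428  171.73580428] [ 579.8550419  -136.81806742  151.38864342]
222 [ 66  88 100 118 119 122 114 103  94  95  91 101 151 152 152 149 152]
226 [ 70  65  69  73 112 119 122 114 102  94  93  89  90 139 150 152 149]
230 [ 84  66  66  63  67  79  98 128 177 198 192 193 192 170 143 144 148]
234 [194  67  64  65  64  65  62  87 186 221 227 225 216 201 198 195 170]
238 [208 172  64  68  66  64  63  76 101 124 131 132 139 143 206 210 200]
242 [201 200 135  59  64  66  63  81 107 126 132 139 145 155 201 200 200]
246 [182 181 181  96  62  64  65  90 110 125 132 134 142 163 185 186 189]
250 [177 171 177 169  74  65  70  93 118 131 129 135 139 171 170 172 174]
254 [172 169 169 171 156  67  78  99 122 131 136 140 139 170 171 169 177]
258 [172 173 172 170 171 142  79 103 129 131 132 137 151 175 174 175 175]
262 [163 168 175 172 169 170 157 114 122 121 128 134 166 178 175 172 170]
```

Geometry agrees (top patch measured at cols 494–514, rows 229–262; predicted 494–516, 227–265). I'll push the trigger's front face with shut fingers.

```bash
python3 - <<'E'
from h import *
p=clampw(-12,0,200);print(p);units(*p,1.602)
E
```

```text
[578.69756 -99.6     200.     ]
units [-1.000e-03  2.004e+00 -2.940e-01] [-7.000e-03  4.000e-03 -1.798e+01]
```

>>> {"op": "play_rows", "data": {
  "increments": [
    [0, 2, -0.2, 0, 0, -18, 0],
    [0, 2, -0.2, 0, 0, -18, 0],
    [0, 2, -0.2, 0, 0, -18, 0],
    [0, 2, -0.2, 0, 0, -18, 0],
    [0, 2, -0.2, 0, 0, -18, 0],
    [0, 2, -0.2, 0, 0, -18, 0],
    [0, 2, -0.2, 0, 0, -18, 0],
    [0, 2, -0.2, 0, 0, -18, 0]
  ]
}}

```text
clock: 9.75
tool_pos: [577.9, -99.1, 194.3]
orientation: [-3.137, -0.0, 1.23]
contact_force: [-1.1, 0.0, 0.4]
grip_width: 0.2
grasp_force: 0.0
```

```bash
python3 - <<'E'
from h import *
o=get_obs();print(o["clock"],o["tool_pos"],o["orientation"],o["contact_force"])
p=clampw(-12,0,200);units(*p,1.602)
E
```

```text
9.75 [577.87599155 -99.13862874 194.26319444] [-3.13730324e+00 -1.23891073e-04  1.23023662e+00] [-1.08305031  0.02065759  0.36561781]
units [-0.004  0.023 -0.144] [-0.048 -0.011 -4.26 ]
```

>>> {"op": "play_rows", "data": {
  "increments": [
    [0, 0, 0, 0, 0, -2, 0],
    [0, 0, 0, 0, 0, -4.26, 0],
    [0, 0, 0, 0, 0, -4.26, 0],
    [0, 0, 0.7, 0, 0, -4.26, 0],
    [0, 0, 1.36, 0, 0, -4.26, 0],
    [0, 0, 1.36, 0, 0, -4.26, 0],
    [0, 0, 1.36, 0, 0, -4.26, 0]
  ]
}}

```text
clock: 10.45
tool_pos: [578.2, -99.2, 141.0]
orientation: [-3.139, -0.001, 1.596]
contact_force: [0.4, -0.3, -0.0]
grip_width: 0.1
grasp_force: 0.0
```

```bash
python3 - <<'E'
from h import *
o=get_obs();print(o["clock"],o["tool_pos"],o["orientation"],o["contact_force"])
a=grab_frame("wrist");cv2.imwrite("pics/w6.png",a[:,:,::-1]);np.save("o_w6.npy",o,allow_pickle=True)
C=cam("wrist",o);g=cv2.cvtColor(a,cv2.COLOR_RGB2GRAY)
for n,X in(("cover back top",[73,0,80]),("foot face top",[34.6,0,74]),("jawhead top front",[8.6,0,75]),("housing top",[95,0,80]),("trig top",[-44,0,172])):print(n,proj(C,clampw(*X)).round(1))
print(g[0:300:4,300]);print(g[0:300:4,318])
p=clampw(-12,0,140);units(*p,1.602)
E
```

```text
10.45 [578.17993643 -99.1809623  140.97930005] [-3.13855522e+00 -1.28345750e-03  1.59591161e+00] [ 0.39701165 -0.2896731  -0.0076995 ]
cover back top [[316.8  85.5]]
foot face top [[317.2 147.3]]
jawhead top front [[317.4 185.5]]
housing top [[316.6  46. ]]
trig top [[317.6 355.9]]
[ 30  35  37  15  18  26  32  29  30  29  27  23  12   8   7  55 100 101
 101 101  22  22  27  27  26  24  21  16  13 117 115 111 110 110 114  14
  10  14  16  38 137 133 136  25  27  50  66  81  81  80  78  77  76  76
  64 110 111  43  44  87  88  86  89  55  23  23  30  42  61  87  33  22
  23  28  24]
[ 30  36  36  17  32  31  33  27  27  27  29  24   4   4   2  68 106 112
 108 110  24  26  28  26  25  29  27  17  17 103 112 110 111 110 112   9
  15  14  15  34 109 110  33 109 167  50  68  82  78  77  76  75  75  76
  66  98 103  42 171  74  91  15  18  17  19  20  23  20  21  20  29  33
  31  28  26]
units [-0.    -0.011  0.062] [-0.004 -0.002 -0.07 ]
```

>>> {"op": "play_rows", "data": {
  "increments": [
    [-0.25, 0, 0, 0, 0, 0, 0],
    [-0.4, 0, 0, 0, 0, 0, 0],
    [-0.55, 0, 0, 0, 0, 0, 0],
    [-0.7, 0, 0, 0, 0, 0, 0],
    [-0.7, 0, 0, 0, 0, 0, 0]
  ]
}}

```text
clock: 11.0
tool_pos: [580.3, -128.0, 143.1]
orientation: [3.14, -0.0, 1.595]
contact_force: [0.2, 3.6, 2.0]
grip_width: -0.1
grasp_force: 1.8
```

>>> {"op": "play_rows", "data": {
  "increments": [
    [-0.1, 0, 0, 0, 0, 0, 0],
    [-0.2, 0, 0, 0, 0, 0, 0],
    [-0.3, 0, 0, 0, 0, 0, 0],
    [-0.4, 0, 0, 0, 0, 0, 0],
    [-0.4, 0, 0, 0, 0, 0, 0]
  ]
}}

```text
clock: 11.5
tool_pos: [580.5, -143.0, 142.9]
orientation: [3.141, -0.001, 1.596]
contact_force: [0.2, 6.4, 4.3]
grip_width: 0.4
grasp_force: 2.8
```

```bash
cat >> h.py <<'E'
def look(n):
    o=get_obs();a=grab_frame("wrist");C=cam("wrist",o);g=cv2.cvtColor(a,cv2.COLOR_RGB2GRAY).astype(float);cv2.imwrite(f"pics/{n}.png",a[:,:,::-1])
    print(o["clock"],o["tool_pos"].round(1),o["orientation"].round(3),o["contact_force"].round(1))
    p=g[:,298:304].mean(1);lo=int(proj(C,clampw(95,0,80))[0,1])
    d=p<58;e=[r for r in range(5,235) if d[r]!=d[r-1]]
    out=[]
    for r in e:
        f=r-1+(58-p[r-1])/(p[r]-p[r-1]+1e-9)
        X=lambda z:plane(C,[(301,f)],z)[0,1]+87.6
        out.append((round(f,1),"dark" if d[r] else "light",*[round(X(z),1) for z in(26,74,80)]))
    print("row,becomes, clampx@z26,74,80");[print(*q) for q in out]
E
python3 -c "
from h import *
look('w7')"
```

```text
11.5 [ 580.5 -143.   142.9] [ 3.141e+00 -1.000e-03  1.596e+00] [0.2 6.4 4.3]
row,becomes, clampx@z26,74,80
53.6 light 54.7 47.9 47.1
60.8 dark 49.7 43.8 43.1
79.4 light 36.4 33.0 32.6
139.7 dark -9.9 -4.7 -4.1
142.2 light -11.9 -6.4 -5.7
```

>>> {"op": "play_rows", "data": {
  "increments": [
    [-0.1, 0, 0, 0, 0, 0, 0],
    [-0.2, 0, 0, 0, 0, 0, 0],
    [-0.27, 0, 0, 0, 0, 0, 0],
    [-0.27, 0, 0, 0, 0, 0, 0]
  ]
}}

```text
clock: 11.95
tool_pos: [580.7, -153.5, 142.6]
orientation: [3.141, -0.002, 1.596]
contact_force: [1.5, 6.6, 2.5]
grip_width: 0.1
grasp_force: 3.3
```

```bash
python3 -c "
from h import *
look('w8')"
```

```text
11.95 [ 580.7 -153.5  142.6] [ 3.141e+00 -2.000e-03  1.596e+00] [1.5 6.6 2.5]
row,becomes, clampx@z26,74,80
56.4 light 42.3 35.9 35.1
114.4 dark -0.2 1.2 1.4
117.2 light -2.4 -0.6 -0.4
```

>>> {"op": "play_rows", "data": {
  "increments": [
    [-0.06, 0, 0, 0, 0, 0, 0],
    [-0.12, 0, 0, 0, 0, 0, 0],
    [-0.12, 0, 0, 0, 0, 0, 0]
  ]
}}

```text
clock: 12.3
tool_pos: [580.8, -157.9, 142.1]
orientation: [3.141, -0.003, 1.596]
contact_force: [1.8, 7.3, 1.1]
grip_width: 0.2
grasp_force: 3.4
```

>>> {"op": "play_rows", "data": {
  "increments": [
    [-0.05, 0, 0, 0, 0, 0, 0],
    [-0.1, 0, 0, 0, 0, 0, 0],
    [-0.1, 0, 0, 0, 0, 0, 0]
  ]
}}

```text
clock: 12.6
tool_pos: [580.8, -160.0, 141.8]
orientation: [3.142, -0.007, 1.596]
contact_force: [2.2, 12.6, 1.7]
grip_width: 0.1
grasp_force: 6.3
```

```bash
python3 -c "
from h import *
look('w9')"
```

```text
12.6 [ 580.8 -160.   141.8] [ 3.142 -0.007  1.596] [ 2.2 12.6  1.7]
row,becomes, clampx@z26,74,80
42.2 light 46.0 37.5 36.5
98.2 dark 6.0 5.0 4.8
102.3 light 2.9 2.5 2.4
```

Stop felt at y ≈ -160. Return fully, then second stroke.

>>> {"op": "play_rows", "data": {
  "increments": [
    [0.4, 0, 0, 0, 0, 0, 0],
    [0.8, 0, 0, 0, 0, 0, 0],
    [1.2, 0, 0, 0, 0, 0, 0],
    [1.55, 0, 0, 0, 0, 0, 0],
    [1.55, 0, 0, 0, 0, 0, 0],
    [1.55, 0, 0, 0, 0, 0, 0],
    [1.55, 0, 0, 0, 0, 0, 0]
  ]
}}

```text
clock: 13.35
tool_pos: [579.3, -101.7, 142.5]
orientation: [3.141, 0.001, 1.596]
contact_force: [0.3, -0.5, -0.2]
grip_width: -0.1
grasp_force: 0.0
```

```bash
python3 -c "
from h import *
look('w10')"
```

```text
13.35 [ 579.3 -101.7  142.5] [3.141e+00 1.000e-03 1.596e+00] [ 0.3 -0.5 -0.2]
row,becomes, clampx@z26,74,80
56.3 light 93.9 87.5 86.7
73.7 dark 81.5 77.5 77.0
125.2 light 42.8 45.9 46.3
144.9 dark 27.0 33.1 33.8
153.8 light 19.7 27.1 28.1
186.6 dark -8.4 4.2 5.8
187.0 light -8.8 3.9 5.5
```

>>> {"op": "play_rows", "data": {
  "increments": [
    [-0.25, 0, 0, 0, 0, 0, 0],
    [-0.4, 0, 0, 0, 0, 0, 0],
    [-0.52, 0, 0, 0, 0, 0, 0],
    [-0.64, 0, 0, 0, 0, 0, 0],
    [-0.76, 0, 0, 0, 0, 0, 0],
    [-0.88, 0, 0, 0, 0, 0, 0],
    [-1.0, 0, 0, 0, 0, 0, 0],
    [-1.0, 0, 0, 0, 0, 0, 0]
  ]
}}

```text
clock: 14.2
tool_pos: [580.5, -141.1, 143.0]
orientation: [3.141, -0.002, 1.595]
contact_force: [-0.5, 5.7, 3.3]
grip_width: -0.1
grasp_force: 2.5
```

>>> {"op": "play_rows", "data": {
  "increments": [
    [-0.08, 0, 0, 0, 0, 0, 0],
    [-0.16, 0, 0, 0, 0, 0, 0],
    [-0.24, 0, 0, 0, 0, 0, 0],
    [-0.24, 0, 0, 0, 0, 0, 0]
  ]
}}

```text
clock: 14.6
tool_pos: [580.8, -150.2, 143.0]
orientation: [3.141, -0.002, 1.595]
contact_force: [0.6, 6.6, 4.5]
grip_width: -0.1
grasp_force: 3.4
```

```bash
python3 -c "
from h import *
look('w11')"
```

```text
14.6 [ 580.8 -150.2  143. ] [ 3.141e+00 -2.000e-03  1.595e+00] [0.6 6.6 4.5]
row,becomes, clampx@z26,74,80
35.4 light 60.2 51.0 49.9
52.3 dark 48.6 41.6 40.8
53.9 light 47.5 40.7 39.8
90.5 dark 21.2 19.3 19.0
95.3 light 17.7 16.4 16.2
```

>>> {"op": "play_rows", "data": {
  "increments": [
    [-0.07, 0, 0, 0, 0, 0, 0],
    [-0.14, 0, 0, 0, 0, 0, 0],
    [-0.14, 0, 0, 0, 0, 0, 0]
  ]
}}

```text
clock: 14.95
tool_pos: [580.9, -155.5, 142.6]
orientation: [3.141, -0.003, 1.595]
contact_force: [1.2, 6.2, 2.8]
grip_width: -0.4
grasp_force: 3.6
```

>>> {"op": "play_rows", "data": {
  "increments": [
    [-0.05, 0, 0, 0, 0, 0, 0],
    [-0.1, 0, 0, 0, 0, 0, 0],
    [-0.1, 0, 0, 0, 0, 0, 0]
  ]
}}

```text
clock: 15.25
tool_pos: [580.9, -159.1, 142.1]
orientation: [3.141, -0.004, 1.595]
contact_force: [3.0, 7.8, 0.5]
grip_width: 0.1
grasp_force: 3.7
```

```bash
python3 -c "
from h import *
look('w12')"
```

```text
15.25 [ 580.9 -159.1  142.1] [ 3.141 -0.004  1.595] [3.  7.8 0.5]
row,becomes, clampx@z26,74,80
14.9 light 64.9 53.2 51.7
27.2 dark 56.8 46.6 45.3
31.6 light 53.8 44.2 43.0
66.7 dark 29.7 24.5 23.9
73.7 light 24.6 20.4 19.9
```

>>> {"op": "play_rows", "data": {
  "increments": [
    [-0.04, 0, 0, 0, 0, 0, 0],
    [0.4, 0, 0, 0, 0, 0, 0],
    [0.8, 0, 0, 0, 0, 0, 0],
    [1.2, 0, 0, 0, 0, 0, 0],
    [1.5, 0, 0, 0, 0, 0, 0],
    [1.5, 0, 0, 0, 0, 0, 0],
    [1.5, 0, 0, 0, 0, 0, 0],
    [1.5, 0, 0, 0, 0, 0, 0]
  ]
}}

```text
clock: 16.1
tool_pos: [579.3, -100.9, 142.6]
orientation: [3.141, 0.001, 1.596]
contact_force: [-0.4, -0.0, 1.0]
grip_width: -0.2
grasp_force: 0.0
```

```bash
python3 -c "
from h import *
look('w13')
g=cv2.imread('pics/w13.png',0);print(g[40:200:3,317]);print(g[30:110:3,290])"
```

```text
16.1 [ 579.3 -100.9  142.6] [3.141e+00 1.000e-03 1.596e+00] [-0.4 -0.   1. ]
row,becomes, clampx@z26,74,80
98.0 light 64.5 63.8 63.7
120.8 dark 47.1 49.6 49.9
129.4 light 40.3 44.1 44.5
158.9 dark 16.3 24.5 25.5
160.4 light 15.0 23.4 24.5
[ 25  11  30  31  31  29  27  28  29  22   7   6  19  17  11   8  14  16
  16  42 102  98  99 102  22  92 100  99  23  69  80  76  71  71  70  68
  73  70  72  71  54 125 126 108 122 126 126 133 219 114 103  96 232 107]
[ 25  26  23  24  11  26  29  30  30  28  27  25  27  10   8  15  17  12
  10  14   8  15   7 116 133 133 133]
```

```bash
cat >> h.py <<'E'
def ring(n):
    o=get_obs();a=grab_frame("wrist");C=cam("wrist",o);g=cv2.cvtColor(a,cv2.COLOR_RGB2GRAY).astype(float);cv2.imwrite(f"pics/{n}.png",a[:,:,::-1])
    print(o["clock"],o["tool_pos"].round(1),o["contact_force"].round(1),"eff F",np.hypot(*o["contact_force"][1:]).round(1))
    X=lambda f,z:round(plane(C,[(317,f)],z)[0,1]+87.6,1)
    for nm,c0,c1 in(("side",299,304),("mid",315,320)):
        p=g[:,c0:c1].mean(1);d=p<50;print(nm,[(r,"D" if d[r] else "L",X(r-1+(50-p[r-1])/(p[r]-p[r-1]+1e-9),z:=75 if nm=="side" else 56)) for r in range(1,175) if d[r]!=d[r-1]])
E
python3 -c "
from h import *
ring('w14')"
```

```text
16.15 [ 579.2 -101.   142.5] [-1.9  0.4 -0.2] eff F 0.5
side [(98, 'L', np.float64(64.0)), (122, 'D', np.float64(49.7)), (129, 'L', np.float64(44.6)), (160, 'D', np.float64(24.4)), (161, 'L', np.float64(23.9))]
mid [(97, 'L', np.float64(65.0)), (112, 'D', np.float64(55.4)), (114, 'L', np.float64(53.9)), (123, 'D', np.float64(47.3)), (127, 'L', np.float64(45.1))]
```

>>> {"op": "play_rows", "data": {
  "increments": [
    [-0.25, 0, 0, 0, 0, 0, 0],
    [-0.4, 0, 0, 0, 0, 0, 0],
    [-0.52, 0, 0, 0, 0, 0, 0],
    [-0.64, 0, 0, 0, 0, 0, 0],
    [-0.64, 0, 0, 0, 0, 0, 0]
  ]
}}

```text
clock: 16.7
tool_pos: [580.1, -125.5, 143.0]
orientation: [3.141, -0.003, 1.595]
contact_force: [-0.3, 6.6, 4.1]
grip_width: 0.1
grasp_force: 3.3
```

```bash
python3 -c "
from h import *
ring('w15')"
```

```text
16.7 [ 580.1 -125.5  143. ] [-0.3  6.6  4.1] eff F 7.8
side [(65, 'L', np.float64(59.6)), (82, 'D', np.float64(49.8)), (90, 'L', np.float64(45.0)), (119, 'D', np.float64(27.1)), (121, 'L', np.float64(25.8))]
mid [(60, 'L', np.float64(64.9)), (74, 'D', np.float64(55.7)), (77, 'L', np.float64(54.0)), (82, 'D', np.float64(51.1)), (86, 'L', np.float64(48.4)), (119, 'D', np.float64(26.2)), (120, 'L', np.float64(25.1))]
```

>>> {"op": "play_rows", "data": {
  "increments": [
    [-0.08, 0, 0, 0, 0, 0, 0],
    [-0.16, 0, 0, 0, 0, 0, 0],
    [-0.2, 0, 0, 0, 0, 0, 0],
    [-0.2, 0, 0, 0, 0, 0, 0]
  ]
}}

```text
clock: 17.15
tool_pos: [580.4, -132.6, 143.5]
orientation: [3.141, -0.004, 1.596]
contact_force: [-0.7, 9.8, 6.4]
grip_width: 0.3
grasp_force: 4.9
```

```bash
python3 -c "
from h import *
ring('w16')"
```

```text
17.15 [ 580.4 -132.6  143.5] [-0.7  9.8  6.4] eff F 11.7
side [(55, 'L', np.float64(58.3)), (65, 'D', np.float64(52.4)), (79, 'L', np.float64(44.5)), (103, 'D', np.float64(29.7)), (106, 'L', np.float64(28.2))]
mid [(49, 'L', np.float64(64.8)), (64, 'D', np.float64(55.7)), (75, 'L', np.float64(48.6)), (104, 'D', np.float64(29.6)), (106, 'L', np.float64(28.3))]
```

Compression estimated at ~6 mm (ring-to-head gap 6.6 → 4.2 → 1.6 mm). A little more.

>>> {"op": "play_rows", "data": {
  "increments": [
    [-0.05, 0, 0, 0, 0, 0, 0],
    [-0.1, 0, 0, 0, 0, 0, 0],
    [-0.1, 0, 0, 0, 0, 0, 0],
    [-0.1, 0, 0, 0, 0, 0, 0]
  ]
}}

```text
clock: 17.6
tool_pos: [580.6, -136.2, 143.6]
orientation: [3.14, -0.004, 1.596]
contact_force: [-1.8, 10.0, 7.2]
grip_width: 0.2
grasp_force: 5.4
```

```bash
python3 - <<'E'
from h import *
ring('w17')
s=grab_frame("side");c=grab_frame("scene");w=cv2.imread("pics/w17.png")
r=lambda i,f:cv2.resize(i,None,fx=f,fy=f,interpolation=cv2.INTER_CUBIC)
t=np.zeros((600,800,3),np.uint8)
x=r(w[0:130,250:383],3);t[:390,:399]=x
x=r(cv2.imread("pics/w14.png")[40:170,250:383],3);t[:390,400:799]=x
t[392:600,:400]=r(c[190:242,280:380,::-1],4);t[392:600,400:]=r(s[185:237,270:370,::-1],4)
cv2.imwrite("pics/fin.png",(np.clip(t/180.,0,1)**.6*255).astype(np.uint8))
E
```

```text
17.6 [ 580.6 -136.2  143.6] [-1.8 10.   7.2] eff F 12.3
side [(50, 'L', np.float64(57.6)), (57, 'D', np.float64(53.6)), (73, 'L', np.float64(44.4)), (95, 'D', np.float64(31.1)), (99, 'L', np.float64(29.0))]
mid [(43, 'L', np.float64(64.8)), (57, 'D', np.float64(56.3)), (69, 'L', np.float64(48.8)), (95, 'D', np.float64(31.5)), (99, 'L', np.float64(29.4))]
```

View pics/fin.png

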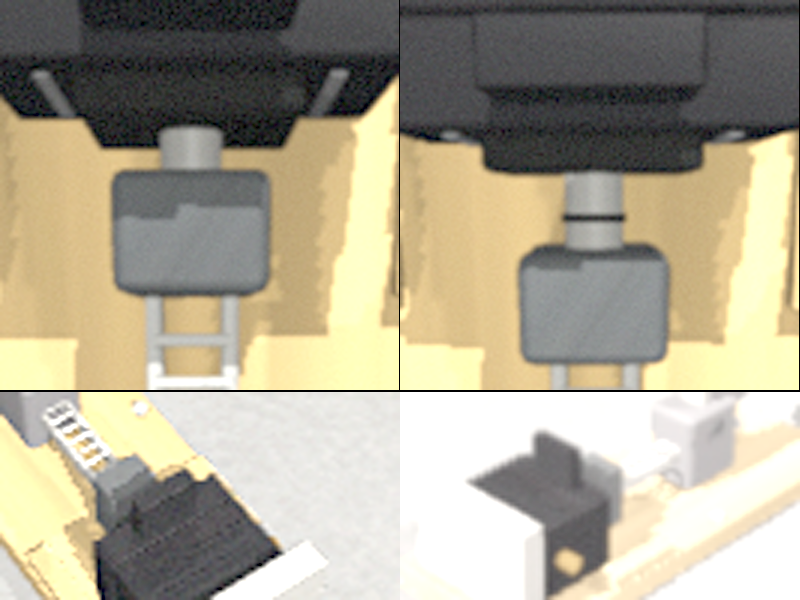

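Final picture: cover tight between pad and housing, with the ring just gone behind the jaw head's front edge (compression ~7.5 mm). I'll add a slight nudge, settle, and hand in.

>>> {"op": "play_rows", "data": {
  "increments": [
    [-0.03, 0, 0, 0, 0, 0, 0],
    [-0.03, 0, 0, 0, 0, 0, 0],
    [-0.03, 0, 0, 0, 0, 0, 0],
    [-0.03, 0, 0, 0, 0, 0, 0],
    [-0.03, 0, 0, 0, 0, 0, 0],
    [-0.03, 0, 0, 0, 0, 0, 0]
  ]
}}

```text
clock: 18.35
tool_pos: [580.7, -137.2, 143.6]
orientation: [3.141, -0.004, 1.596]
contact_force: [-2.0, 10.6, 8.0]
grip_width: -0.1
grasp_force: 5.7
```

```bash
python3 -c "
from h import *
ring('w18');print(hand_in())"
```

```text
18.35 [ 580.7 -137.2  143.6] [-2.  10.6  8. ] eff F 13.3
side [(48, 'L', np.float64(57.3)), (55, 'D', np.float64(53.9)), (71, 'L', np.float64(44.6)), (93, 'D', np.float64(31.5)), (97, 'L', np.float64(29.2))]
mid [(41, 'L', np.float64(64.9)), (54, 'D', np.float64(56.9)), (67, 'L', np.float64(49.0)), (93, 'D', np.float64(31.9)), (97, 'L', np.float64(29.6))]
the job is handed in; nothing more can be done
None
```

The cover stands in the bay, pressed against the housing after three trigger strokes, with the trigger held pulled and the foot's spring at an estimated 7–8.5 mm of its 16 mm. I handed the job in at 18.4 s; no verdict came back, and the bystanders weren't touched.

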